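# Close a row of component boxes with one stroke of the fingertips

### The arm

A 6-joint arm with a two-finger parallel gripper is mounted at the origin on the work surface. World frame = base frame: x ahead of the robot, y to its left, z up, the work surface at z = 0. Lengths are in m, angles in degrees, forces in N, time in s.
With the tool pointing down it reaches from about 0.25 to 0.8 m from the base axis. Payload 3.9 kg.
Tool frame: the origin (TCP) lies between the finger pads, 19 mm behind the fingertips; this is the grasp point; z points along the fingers, y is the line along which they close (so a half turn about z gives the same grasp; the last joint's range is limited). The gripper opens to 85 mm and grips with 20 to 120 N. Pads are 22 mm wide; open, the fingers measure 114 mm over their backs; the gripper's body (76 mm by 85 mm) begins 54 mm behind the grasp point. The pads swing forward as they close: fully open they stand 13 mm farther back than shut.
Start: joints at [68.468, 14.897, -7.913, 67.191, 0, 90], TCP at [0.193, 0.488, 0.25] pointing down, gripper open.
Joint ranges: [-159.42, 159.42], [-47.68, 98.78], [-73.54, 78.23], [-108.79, 121.32], [-90, 84.71], [-180, 180]. Speed limits (degrees/s): [147.25, 147.25, 180, 180, 180, 180].

### API

Orientations are given as [roll, pitch, yaw] about the fixed x, y, z axes, in that order (R = Rz(yaw) Ry(pitch) Rx(roll)).
In Python, from station import read_state, capture, hand_in gives the robot as it stands. The module is installed in compiled form; this text tells all that it offers.
- The arm moves only by the shell command python3 -m inch 'ROWS' [FORCE]. ROWS is JSON, a list of rows, each a list of 3 entries, a list of its own where there are three numbers: the opening, from 0 (shut) to 1 (fully open), then the shift along the tool's x, y, z each as a share of 0.5 m, from -1 to 1, then the turn about the tool's z as a share of pi/2 rad, from -1 to 1. In form: [[gripper, [tx, ty, tz], twist], ...]. A call has 1 to 12 rows; each row is the pose to reach, as a shift and turn from the pose commanded when the call began, along the tool's axes at that moment; what a row does not reach only later rows make up. A row lasts 1/12 s, in which the tool goes at most 41.7 mm and 7.16 degrees, less where a joint would pass 70% of its speed; a pose out of reach is approached as far as the arm can. A call with a number of a shift or a turn outside -1 to 1 is refused whole. A call with a gripper value outside its range is refused whole. The fingers move at their own pace and stop on an object; FORCE is the grip in N (left out, the last holds). Time passes only in rows, so rows that repeat a pose let the fingers close. It gives the time, the measured TCP pose, the force, the opening and the grip force at its end, in the units of the state.
- read_state(): the state, without advancing time (a new reading comes with each control period).
- capture(name): name is "scene" or "top" or "wrist"; returns a dict with "image" (480x640x3 uint8, red, green, blue), "depth" (480x640 float32, m along the optical axis (not along the pixel's ray), 0 where there is no reading), "vfov" (degrees; the focal length in pixels is half the picture's height over the tangent of half this angle, whatever the lens; pixels are square), "cx", "cy" (the principal point, pixels), "cam_to_world" (4x4, takes a point from camera to world coordinates). Camera axes: x right, y up, looking along -z (the intrinsics and any distortion apply to the point x, -y, -z); pixel columns grow to the right and rows downward; lengths in m; the calibration is good to about 2 mm. A picture is of the moment at which its call begins.
- hand_in(): hands the job in; it is judged then, once.
The state is a dict: "time": time; "joint_positions": joint angles; "joint_vel": joint speeds; "joint_torque": joint torques, N m; "position": TCP position; "eef_rot": TCP orientation; "contact_force": force on the tool from outside, world axes, zero at the start; "ft_torque": the same for the moment, N m; "grip_width": finger opening in m; "gripper_force": force on a finger pad.
Only numpy, scipy, OpenCV 4.12 (cv2) and the standard library are available. Lean on these libraries where they do the work, as an engineer would, in place of code of your own. Each camera call takes 0.05 s, during which the arm holds its last target. There are 200 camera calls.

### The job

The lids of the five small component boxes clipped together in a row all stand open. Run your fingertips along the row in one light, unbroken stroke, staying down on the row, from the end where the hinge of the first lid is to the other end, so that the lids fold over one after another and all five end up shut. Leave the single large box open, and do not shove or lift the row or disturb the other things on the bench.

Things in the scene. Friction and masses are not known exactly. Their poses are not given: they have to be found in the camera images.
- boxrow: Row of five small black plastic boxes on a bright steel base strip (60 x 242 x 3 mm), about 0.6 kg, loose on the bench. Origin: centre of the strip's underside; z up, y along the row from lid1 to lid5. Boxes 50 (x) x 40 (y) x 24 mm, centres at y = -92, -46, 0, 46, 92 mm, rims 27 mm above the bench. The pale grey lids hinge on the -y rims, so all fold towards +y to shut.
- row_start (a point): Point at the hinge edge of lid1, middle of the row's width, level with the upper face of a shut lid (row frame: x 0, y -111.5, z 29.5 mm). The stroke starts outside the row, on its -y side. Each lid is 48 (x) x 38 (y) x 2.5 mm, hinged along x at 19.5 mm to -y of its box's centre, 27 mm above the bench; upright it reaches 65 mm above the bench.
- row_end (a point): Point at the free edge of lid5, middle of the row's width, level with the upper face of a shut lid (row frame: x 0, y +110.5, z 29.5 mm). The shut lids all lie level at this height.
- lid1 (a joint): Angle of the lid of box 1 counted from the hinge end (-y) of the row, rad: 0 = shut and level, 1.57 = standing upright (stop at 1.6). It starts at 0.6 to 1.5. The hinge is stiff (8 N mm of friction): the lid stays at any angle where it is left and does not fall shut by itself.
- lid2 (a joint): Angle of the lid of box 2 counted from the hinge end (-y) of the row, rad: 0 = shut and level, 1.57 = standing upright (stop at 1.6). It starts at 0.6 to 1.5. The hinge is stiff (8 N mm of friction): the lid stays at any angle where it is left and does not fall shut by itself.
- lid3 (a joint): Angle of the lid of box 3 counted from the hinge end (-y) of the row, rad: 0 = shut and level, 1.57 = standing upright (stop at 1.6). It starts at 0.6 to 1.5. The hinge is stiff (8 N mm of friction): the lid stays at any angle where it is left and does not fall shut by itself.
- lid4 (a joint): Angle of the lid of box 4 counted from the hinge end (-y) of the row, rad: 0 = shut and level, 1.57 = standing upright (stop at 1.6). It starts at 0.6 to 1.5. The hinge is stiff (8 N mm of friction): the lid stays at any angle where it is left and does not fall shut by itself.
- lid5 (a joint): Angle of the lid of box 5 counted from the hinge end (-y) of the row, rad: 0 = shut and level, 1.57 = standing upright (stop at 1.6). It starts at 0.6 to 1.5. The hinge is stiff (8 N mm of friction): the lid stays at any angle where it is left and does not fall shut by itself.
- bigbox: Single large black component box of the same make, standing on its own and loose (0.15 kg): 68 (x) x 58 (y) x 28 mm high; its open lid, hinged on the -y rim, reaches to 84 mm. To be left open and where it is. Origin: centre of its underside.
- biglid (a joint): Angle of the large box's lid, rad: 0 = shut, 1.57 = upright. Starts at 1.3 to 1.55; to be left open.
- spool: Spool of solder wire standing on its flange, 52 mm diameter, 42 mm high, loose. Leave alone. Origin: centre of its underside.
- budglass: Small glass of cotton buds, 46 mm diameter, 52 mm high, the buds reach 77 mm; loose. Leave alone. Origin: centre of its underside.
- fluxbottle: Small amber flux bottle, 32 mm diameter, 62 mm high, loose. Leave alone. Origin: centre of its underside.
Things that resemble listed ones, but are neither listed nor needed, are in the scene too. What is shaped like the bigbox but yellow is not meant.

How it is judged:
By the outcome, as a careful person would: the job done as asked, in the order asked, and still so for the second after the job is handed in, with the robot touching nothing.
It also fails if it takes over 48 s, if anything falls off the work surface, if the arm or the gripper's body presses on something with over 40 N, if the wrist force passes 120 N, or if a joint passes its speed limit or range.

## Working session

There is one attempt and no reset: what is moved stays moved. The work goes in short steps, Python scripts to look and compute and a shell command to move; the robot and the scene stay as the last step left them, time stands still between calls to the robot, and variables do not carry over. Pictures are saved under pics/ and viewed, at most 10 in all, crops included, and the job is handed in when it is done.

```bash
mkdir -p pics
python3 - <<'E'
from station import *
import cv2,numpy as np
s=read_state();print(s)
for n in("top","scene"):
    c=capture(n);cv2.imwrite(f"pics/{n}.png",c["image"][:,:,::-1]);np.savez(f"{n}.npz",**c);print(n,c["vfov"],c["cx"],c["cy"],c["cam_to_world"],[k for k in c])
E
```

```text
{'time': 0.0, 'joint_positions': array([ 6.84663227e+01,  1.49353776e+01, -7.98442902e+00,  6.71907630e+01,
       -8.90847656e-04,  8.99991344e+01]), 'joint_vel': array([ 0.04623065,  0.03707795, -0.11873723,  0.07022163, -0.0370496 ,
       -0.09463247]), 'joint_torque': array([-8.68646257e-04, -4.05678391e+01,  2.53921652e+01,  1.87712390e-02,
        1.43054640e-04, -6.91315325e-07]), 'position': array([0.19247092, 0.48776214, 0.24917691]), 'eef_rot': array([-1.79889430e+02,  8.89175649e-04,  1.58467190e+02]), 'contact_force': array([ 0.12967352, -0.13319531,  0.33531603]), 'ft_torque': array([ 0.02120883, -0.04089369,  0.05295441]), 'gripper_force': 0.0, 'grip_width': 0.08537553523874265}
top 51.34326467264674 330.50866526383584 241.91337742769502 [[-2.09662519e-02  9.96106802e-01 -8.56250899e-02  5.21700272e-01]
 [-9.99779257e-01 -2.10058069e-02  4.39085019e-04  3.99408239e-02]
 [-1.36124853e-03  8.56153948e-02  9.96327331e-01  6.98173438e-01]
 [ 0.00000000e+00  0.00000000e+00  0.00000000e+00  1.00000000e+00]] ['image', 'depth', 'vfov', 'cx', 'cy', 'cam_to_world']
scene 45.368566103911895 305.67297628367487 235.36124104995892 [[-0.38150962 -0.71037564  0.59145317  1.03509039]
 [ 0.9243443  -0.28891623  0.24922885  0.22773969]
 [-0.00616568  0.64178957  0.766856    0.64657223]
 [ 0.          0.          0.          1.        ]] ['image', 'depth', 'vfov', 'cx', 'cy', 'cam_to_world']
```

View pics/top.png

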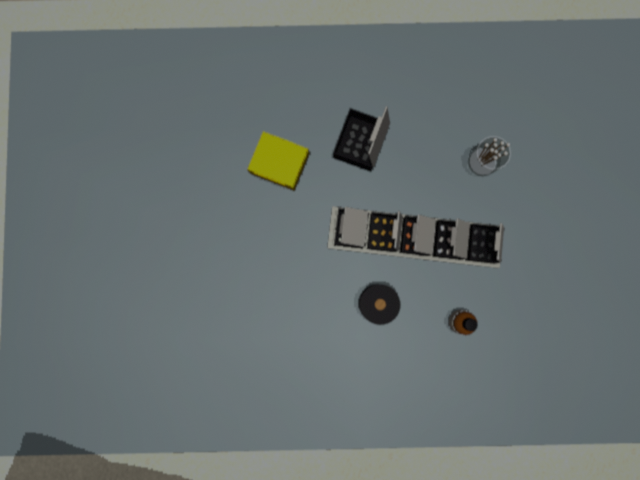

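View pics/scene.png

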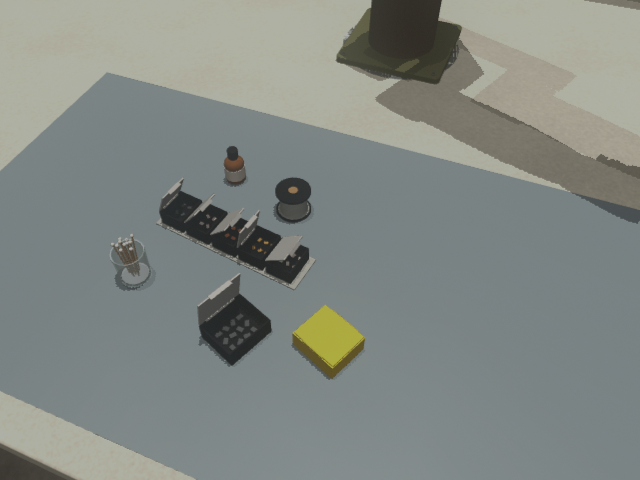

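The top view has the row from about (331,228) to (502,245). The lids hinge on the right-hand (world -y) sides, so lid1 is at the right end near (498,243). The big box is at (362,140), the spool at (380,304), the bottle at (464,322) and the glass at (487,157).

```bash
cat > h.py <<'E'
import numpy as np,cv2
def load(n): return dict(np.load(n+".npz"))
def rays(c):
    f=240/np.tan(np.radians(float(c["vfov"]))/2)
    v,u=np.mgrid[0:480,0:640]
    d=np.stack([(u-c["cx"])/f,-(v-c["cy"])/f,-np.ones(u.shape)],-1)
    return d@c["cam_to_world"][:3,:3].T
def cloud(c): return rays(c)*c["depth"][...,None]+c["cam_to_world"][:3,3]
def plane(c,z):
    r=rays(c);o=c["cam_to_world"][:3,3];return o+r*((z-o[2])/r[...,2])[...,None]
E
python3 - <<'E'
from h import *
for n,roi in(("top",(190,285,310,525)),("scene",(160,300,140,330))):
    c=load(n);P=cloud(c);im=c["image"].astype(int);a,b,l,r=roi
    m=np.zeros((480,640),bool);m[a:b,l:r]=1
    hsv=cv2.cvtColor(c["image"],cv2.COLOR_RGB2HSV)
    print(n,"bench z",np.median(P[...,2][m]), "bg hsv",np.median(hsv[m],0))
    br=m&(hsv[...,1]<45)&(hsv[...,2]>120)
    strip=br&(P[...,2]<.012)
    Q=plane(c,.003)[strip][:,:2]
    k,lab,st,_=cv2.connectedComponentsWithStats(strip.astype(np.uint8),connectivity=8);print(st[st[:,4]>10])
    rect=cv2.minAreaRect((Q*1000).astype(np.float32));print(strip.sum(),rect,cv2.boxPoints(rect))
    lid=br&(P[...,2]>.02)
    k,lab,st,ce=cv2.connectedComponentsWithStats(lid.astype(np.uint8))
    for i in range(1,k):
        if st[i,4]>15:
            q=P[lab==i];print("lid",st[i],q.mean(0).round(3),q[:,2].min().round(3),q[:,2].max().round(3))
    vis=c["image"][a:b,l:r,::-1].copy();cv2.imwrite(f"pics/{n}_crop.png",cv2.resize(vis,None,fx=3.4,fy=3.4,interpolation=2))
# all objects above bench from top depth
c=load("top");P=cloud(c);hi=(P[...,2]>.012)&(P[...,0]>.1)&(np.abs(P[...,1])<.5)
k,lab,st,ce=cv2.connectedComponentsWithStats(hi.astype(np.uint8))
for i in range(1,k):
    if st[i,4]>60:q=P[lab==i];print("obj",st[i],q.min(0).round(3),q.max(0).round(3))
E
```

```text
top bench z 0.0010072308792233864 bg hsv [ 95.  27. 116.]
[[     0      0    640    480 302873]
 [   344    200     27     12     79]
 [   310    205    190     80   4174]]
4327 ((579.58837890625, -63.181549072265625), (263.2318115234375, 117.80855560302734), 88.79850006103516) [[ 517.9372  -193.53337]
 [ 635.7199  -196.00365]
 [ 641.23956   67.17027]
 [ 523.45685   69.64055]]
lid [342 208  25  37 706] [0.598 0.008 0.044] 0.028 0.698
lid [393 218   6  21  76] [ 0.592 -0.043  0.065] 0.062 0.067
lid [495 232   6  18  68] [ 0.573 -0.174  0.063] 0.06 0.066
scene bench z 0.0011227766550600538 bg hsv [ 93.  19. 130.]
[[     0      0    640    480 290529]
 [   140    160    190    140  16575]
 [   199    243     19      9     31]
 [   230    258      7      4     13]
 [   140    272      9     10     20]]
16671 ((560.05517578125, -100.42912292480469), (272.9296875, 311.04461669921875), 22.04346466064453) [[ 375.19693     -7.4921913]
 [ 491.93506   -295.79926  ]
 [ 744.91345   -193.36606  ]
 [ 628.1753      94.94101  ]]
lid [162 178  22  20  80] [ 0.573 -0.171  0.062] 0.058 0.065
lid [194 19
[... 220 characters left out ...]
029 0.647
lid [140 242   4  16  20] [ 0.679 -0.159  0.051] 0.05 0.053
lid [140 263   8  13  73] [ 0.699 -0.148  0.037] 0.02 0.647
lid [205 272  35  28 162] [ 0.72  -0.013  0.094] 0.081 0.647
obj [ 333  106   57   63 1033] [ 0.522 -0.044  0.012] [0.764 0.04  0.698]
obj [ 247  131   62   58 2226] [0.522 0.04  0.012] [0.734 0.152 0.698]
obj [ 469  136   42   39 1029] [ 0.522 -0.2    0.012] [0.714 0.04  0.698]
obj [ 334  206   35   42 1055] [ 0.522 -0.012  0.012] [0.627 0.04  0.698]
obj [ 367  211  137   52 2797] [ 0.522 -0.193  0.012] [0.62  0.04  0.698]
obj [ 360  284   41   41 1309] [ 0.469 -0.049  0.037] [0.522 0.04  0.698]
obj [449 310  29  25 566] [ 0.453 -0.15   0.012] [0.522 0.04  0.698]
```

View pics/top_crop.png

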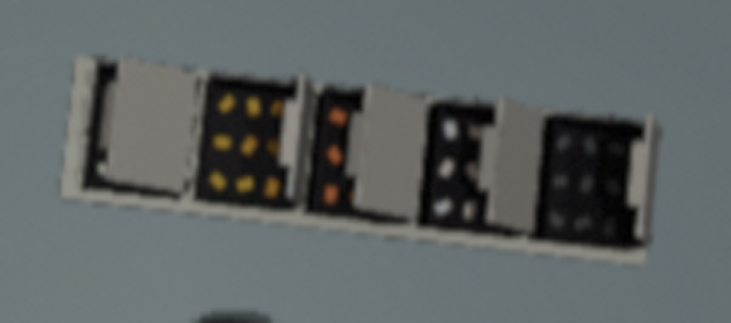

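The crop shows the strip corners clearly: left end (78,57)–(62,195), right bottom (645,262). The tabs are on the left, free edges. Next I fit the strip with a warm-colour mask.

Run:
```python
from h import *
for n,roi in(("top",(200,275,322,512)),("scene",(170,290,150,325))):
    c=load(n);P=cloud(c);im=c["image"].astype(int);a,b,l,r=roi
    m=np.zeros((480,640),bool);m[a:b,l:r]=1
    warm=m&(im[...,0]-im[...,2]>0)&(im.sum(-1)>330)&(P[...,2]<.014)
    k,lab,st,_=cv2.connectedComponentsWithStats(warm.astype(np.uint8),connectivity=8)
    big=np.isin(lab,[i for i in range(1,k) if st[i,4]>40]);print(n,st[1:][st[1:,4]>40])
    Q=plane(c,.003)[big][:,:2]*1000
    rect=cv2.minAreaRect(Q.astype(np.float32));print(rect,cv2.boxPoints(rect).round(1).tolist())
    # lids: warm, high
    lid=m&(np.abs(im[...,0]-im[...,2])<25)&(im.sum(-1)>250)&(P[...,2]>.03)&(P[...,2]<.08)
    k,lab,st,_=cv2.connectedComponentsWithStats(lid.astype(np.uint8))
    for i in range(1,k):
        if st[i,4]>25:q=P[lab==i]*1000;print(" lid",st[i],np.median(q,0).round(),q[:,1].min().round(),q[:,1].max().round(),q[:,2].min().round(),q[:,2].max().round())
```

```text
top [[328 207 172  61 722]]
((584.9855346679688, -78.39263916015625), (240.9453887939453, 58.38908004760742), 81.64952850341797) [[538.5999755859375, -193.3000030517578], [596.4000244140625, -201.8000030517578], [631.4000244140625, 36.599998474121094], [573.5999755859375, 45.0]]
 lid [340 206  28  40 830] [599.   9.  41.] -10.0 27.0 30.0 52.0
 lid [392 211   9  37 140] [592. -44.  64.] -52.0 -39.0 54.0 67.0
 lid [412 214  23  40 684] [586. -82.  44.] -100.0 -66.0 30.0 58.0
 lid [451 218  19  40 528] [ 580. -130.   48.] -147.0 -116.0 30.0 60.0
 lid [495 222   9  38 156] [ 574. -175.   62.] -190.0 -170.0 37.0 66.0
scene [[167 227  22  12  50]
 [282 256  34  33 234]
 [240 263  34  16  70]]
((588.6759643554688, -65.12191009521484), (220.67381286621094, 59.193260192871094), 82.55438995361328) [[545.0, -170.6999969482422], [603.7000122070312, -178.39999389648438], [632.2999877929688, 40.400001525878906], [573.5999755859375, 48.099998474121094]]
 lid [159 178  25  32 104] [ 578. -172.   62.] -189.0 -166.0 33.0 65.0
 lid [186 194  29  27 150] [ 583. -119.   56.] -142.0 -112.0 31.0 61.0
 lid [211 208  33  26 296] [587. -76.  47.] -97.0 -63.0 30.0 56.0
 lid [239 210  21  24 107] [592. -41.  64.] -46.0 -35.0 50.0 67.0
 lid [267 236  36  25 487] [600.  14.  42.] -6.0 31.0 30.0 53.0
```

The strip fit is 241 × 58 mm, so it is sound. The centre is about (585.5, -77) mm and the row's +y runs along 81.7°. I move to a point outside the lid1 end, with fingers shut and tool y along the row.

```bash
A='x'; python3 -m inch '[[0,[-0.61,-0.54,0],0],[0,[-0.61,-0.54,0],0],[0,[-0.61,-0.54,0],0],[0,[-0.61,-0.54,0],0],[0,[-0.61,-0.54,0],0],[0,[-0.61,-0.54,0],0],[0,[-0.61,-0.54,0],0],[0,[-0.61,-0.54,0],0],[0,[-0.61,-0.54,0],0],[0,[-0.61,-0.54,0],0],[0,[-0.61,-0.54,0],0],[0,[-0.61,-0.54,0],0]]' 30
python3 -m inch '[[0,[-0.61,-0.54,0],-0.147],[0,[-0.61,-0.54,0],-0.147],[0,[-0.61,-0.54,0],-0.147],[0,[-0.61,-0.54,0],-0.147],[0,[-0.61,-0.54,0],-0.147],[0,[-0.61,-0.54,0],-0.147],[0,[-0.61,-0.54,0],-0.147],[0,[-0.61,-0.54,0],-0.147],[0,[-0.61,-0.54,0],-0.147],[0,[-0.61,-0.54,0],-0.147],[0,[-0.61,-0.54,0],-0.147],[0,[-0.61,-0.54,0],-0.147]]'
```

```text
time: 1.1
position: [0.3775, 0.1238, 0.2497]
eef_rot: [-180.0, -0.0, 158.2]
contact_force: [0.3, -0.1, -0.6]
grip_width: 0.0
gripper_force: 0.0
time: 2.1
position: [0.5633, -0.2383, 0.2486]
eef_rot: [180.0, -0.1, 171.7]
contact_force: [-0.2, 0.6, 0.8]
grip_width: 0.0
gripper_force: 0.0
```

```bash
python3 -m inch '[[0,[0,0,0.43],0],[0,[0,0,0.43],0],[0,[0,0,0.43],0],[0,[0,0,0.43],0],[0,[0,0,0.43],0],[0,[0,0,0.43],0],[0,[0,0,0.43],0],[0,[0,0,0.43],0],[0,[0,0,0.43],0]]'
python3 - <<'E'
from h import *
from station import *
s=read_state();print(s["position"],s["contact_force"])
for n in("scene","top"):
    c=capture(n);np.savez(n+"1.npz",**c)
    cv2.imwrite(f"pics/{n}1.png",c["image"][:,:,::-1])
c=load("scene1")
cv2.imwrite("pics/s1c.png",cv2.resize(c["image"][60:300,60:380,::-1],(800,600),interpolation=2))
E
```

```text
time: 2.85
position: [0.5643, -0.2378, 0.0381]
eef_rot: [-179.9, 0.3, 171.8]
contact_force: [0.3, 0.1, 0.3]
grip_width: -0.0001
gripper_force: 0.0
[ 0.56429491 -0.23781945  0.03812562] [0.27009147 0.14559571 0.31699594]
```

View pics/s1c.png

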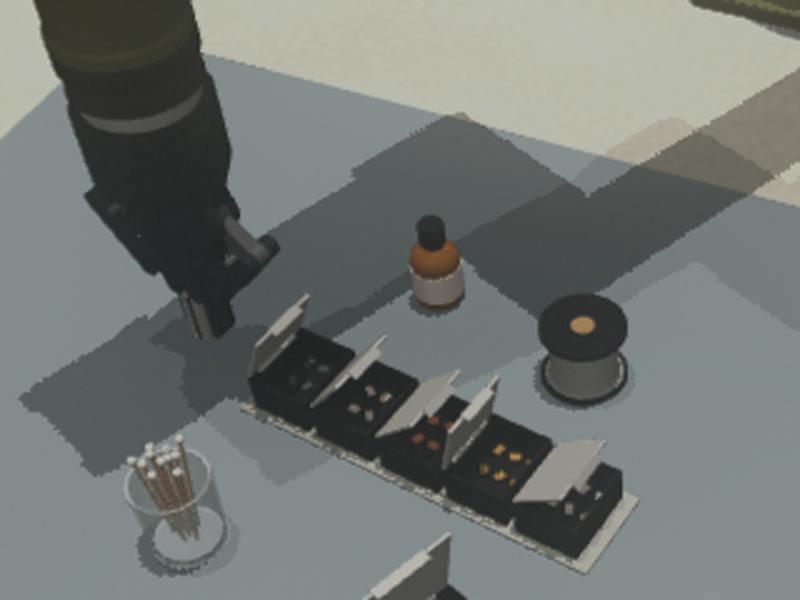

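The fingers are shut, just above the bench in line with the row, about 25 mm off lid1. A knuckle sticks out along the row at (270,245), so I check its height above the tips.

```bash
python3 - <<'E'
from h import *
for n in("scene1","top1"):
    c=load(n);P=cloud(c)*1000
    d=P-np.array([564.3,-237.8,0]);ry=d@np.array([.144,.990,0]);rx=d@np.array([.990,-.144,0]);z=P[...,2]
    m=(np.abs(rx)<50)&(np.abs(ry)<75)&(z>5)&(z<200)&(c["depth"]>0)
    for a in range(5,150,10):
        k=m&(z>=a)&(z<a+10)&(ry<40+200*(a>70))
        if k.sum()>5:print(n,a,k.sum(),"ry",np.percentile(ry[k],[2,98]).round(),"rx",np.percentile(rx[k],[2,98]).round())
E
python3 -m inch '[[0,[0,0,0.01],0],[0,[0,0,0.02],0],[0,[0,0,0.026],0]]'
python3 -m inch '[[0,[0,0,0.003],0],[0,[0,0,0.006],0]]'
```

```text
scene1 15 15 ry [-3. 10.] rx [ 5. 11.]
scene1 25 86 ry [-7. 17.] rx [-6. 11.]
scene1 35 89 ry [-10.  17.] rx [-6. 11.]
scene1 45 67 ry [-6. 17.] rx [-1. 12.]
scene1 55 59 ry [-19.  26.] rx [ 6. 13.]
scene1 65 219 ry [-31.  36.] rx [-10.  13.]
scene1 75 163 ry [-40.  45.] rx [-13.  16.]
scene1 85 248 ry [-45.  51.] rx [-8. 17.]
scene1 95 254 ry [-52.  62.] rx [-6. 17.]
scene1 105 415 ry [-55.  64.] rx [-11.  19.]
scene1 115 297 ry [-14.  53.] rx [-5. 20.]
scene1 125 214 ry [-6. 45.] rx [-9. 19.]
scene1 135 111 ry [26. 41.] rx [-10.  11.]
scene1 145 237 ry [-8. 40.] rx [-17.  36.]
top1 25 12 ry [-2.  6.] rx [-10.  -8.]
top1 35 10 ry [-2.  6.] rx [-10.  -6.]
top1 45 6 ry [ 3. 11.] rx [-10.  -6.]
top1 65 41 ry [11. 31.] rx [-13.  -2.]
top1 75 69 ry [14. 38.] rx [-15.  12.]
top1 85 54 ry [11. 44.] rx [-16.  12.]
top1 95 45 ry [16. 60.] rx [-16.  11.]
top1 105 303 ry [17. 61.] rx [-16.  12.]
top1 115 140 ry [18. 54.] rx [-18.   5.]
top1 125 131 ry [32. 42.] rx [-11.  11.]
top1 135 84 ry [33. 38.] rx [-10.  10.]
top1 145 157 ry [10. 38.] rx [-36.  28.]
time: 3.2
position: [0.562, -0.238, 0.0221]
eef_rot: [-180.0, 0.0, 171.7]
contact_force: [-0.9, 0.5, -0.5]
grip_width: 0.0003
gripper_force: 0.0
time: 3.37
position: [0.5615, -0.2378, 0.0187]
eef_rot: [180.0, -0.0, 171.7]
contact_force: [-5.5, 1.8, 17.8]
grip_width: -0.0001
gripper_force: 9.4
```

The bench is touched at a commanded z of about 20 mm, so shut-lid level is about 49.5 mm. I lift to 3 mm over that level and move up to lid1.

```bash
python3 -m inch '[[0,[0,0,-0.035],0],[0,[0,0,-0.067],0],[0,[0,0,-0.067],0],[0,[0,0.02,-0.067],0],[0,[0,0.04,-0.067],0],[0,[0,0.055,-0.067],0],[0,[0,0.062,-0.067],0],[0,[0,0.062,-0.067],0]]'
```

```text
time: 4.03
position: [0.5659, -0.2055, 0.0517]
eef_rot: [180.0, -0.1, 171.8]
contact_force: [0.1, -0.1, 1.0]
grip_width: -0.0003
gripper_force: 0.0
```

```bash
python3 -m inch '[[0,[0,0.0077,0],0],[0,[0,0.0153,0],0],[0,[0,0.023,0.001],0],[0,[0,0.0307,0.002],0],[0,[0,0.0383,0.003],0],[0,[0,0.046,0.004],0],[0,[0,0.0537,0.0045],0],[0,[0,0.0613,0.005],0],[0,[0,0.069,0.005],0],[0,[0,0.0767,0.005],0],[0,[0,0.0843,0.005],0]]'
python3 - <<'E'
from h import *
from station import *
print(read_state()["contact_force"])
c=capture("scene");np.savez("scene2.npz",**c)
cv2.imwrite("pics/s2c.png",cv2.resize(c["image"][60:300,60:380,::-1],(800,600),interpolation=2))
E
```

```text
time: 4.95
position: [0.5725, -0.165, 0.05]
eef_rot: [180.0, -0.0, 171.7]
contact_force: [0.4, 0.2, 0.7]
grip_width: 0.0003
gripper_force: 0.1
[0.42459577 0.22504597 0.70343657]
```

View pics/s2c.png

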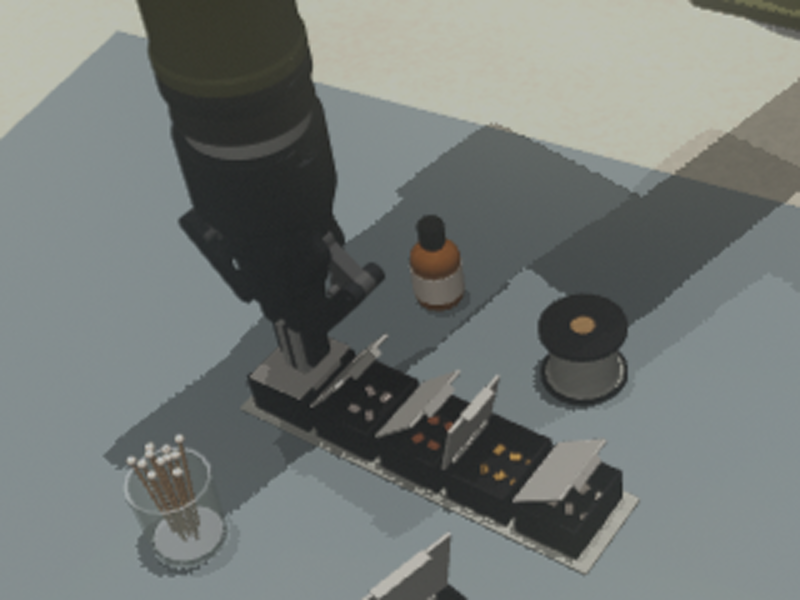

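Lid1 has folded down and the row hasn't moved (its strip corner is still at (585,570) in the crop). The contact is light. I continue over lid2, ending 0.5 mm lower.

```bash
python3 -m inch '[[0,[0,0.0077,-0.004],0],[0,[0,0.0153,-0.004],0],[0,[0,0.023,-0.004],0],[0,[0,0.0307,-0.003],0],[0,[0,0.0383,-0.002],0],[0,[0,0.046,-0.001],0],[0,[0,0.0537,0],0],[0,[0,0.0613,0.0005],0],[0,[0,0.069,0.001],0],[0,[0,0.0767,0.001],0],[0,[0,0.0843,0.001],0],[0,[0,0.092,0.001],0]]'
```

```text
time: 6.0
position: [0.5792, -0.1195, 0.0495]
eef_rot: [180.0, -0.0, 171.7]
contact_force: [0.4, -0.1, 1.1]
grip_width: -0.0002
gripper_force: 0.1
```

```bash
python3 -m inch '[[0,[0,0.0077,-0.005],0],[0,[0,0.0153,-0.005],0],[0,[0,0.023,-0.005],0],[0,[0,0.0307,-0.004],0],[0,[0,0.0383,-0.003],0],[0,[0,0.046,-0.002],0],[0,[0,0.0537,-0.001],0],[0,[0,0.0613,0],0],[0,[0,0.069,0.0005],0],[0,[0,0.0767,0.0005],0],[0,[0,0.0843,0.0005],0],[0,[0,0.092,0.0005],0]]'
python3 - <<'E'
from h import *
from station import *
print(read_state()["contact_force"])
c=capture("scene");np.savez("scene3.npz",**c)
cv2.imwrite("pics/s3c.png",cv2.resize(c["image"][60:300,60:380,::-1],(800,600),interpolation=2))
E
```

```text
time: 7.0
position: [0.5858, -0.074, 0.0492]
eef_rot: [180.0, -0.0, 171.7]
contact_force: [0.3, 0.1, -0.2]
grip_width: -0.0
gripper_force: 0.1
[ 0.28897366  0.05062521 -0.21684925]
```

View pics/s3c.png

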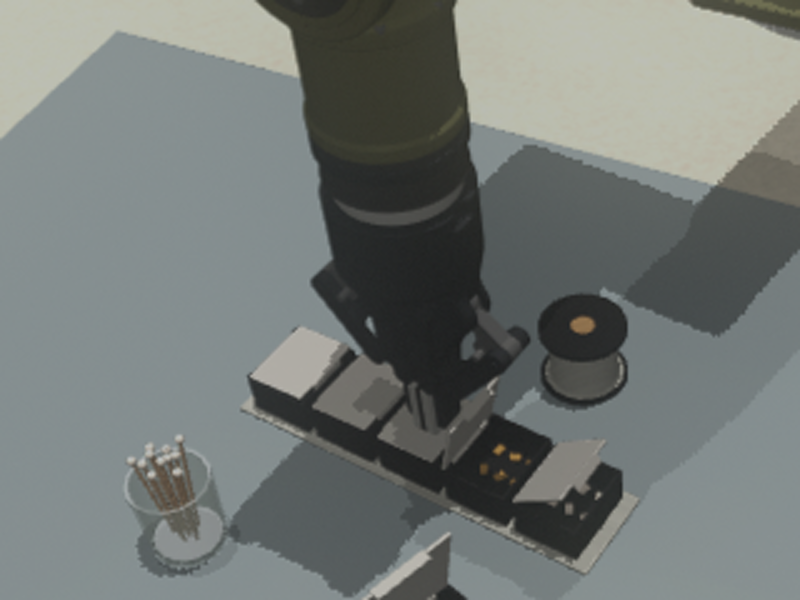

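Lids 1–3 are down and the row hasn't moved. Before going on I measure the tilt of the shut lids.

```bash
cat >> h.py <<'E'
def tilts(n):
    c=load(n);P=cloud(c)*1000
    d=P-np.array([585.5,-77,0]);ry=d@np.array([.145,.989,0]);rx=d@np.array([.989,-.145,0])
    for i,y in enumerate((-92,-46,0,46,92)):
        m=(np.abs(rx)<18)&(np.abs(ry-y)<14)&(P[...,2]>15)&(P[...,2]<40)
        if m.sum()>30:
            A=np.c_[ry[m]-y,np.ones(m.sum())];k=np.linalg.lstsq(A,P[...,2][m],rcond=None)[0];print(n,i+1,m.sum(),"tilt",k[0].round(3),"z",k[1].round(2))
E
python3 -c "
from h import *
tilts('scene3')"
```

```text
scene3 1 327 tilt 0.057 z 29.97
scene3 2 341 tilt 0.036 z 29.72
scene3 3 171 tilt 0.103 z 30.87
scene3 5 111 tilt 0.661 z 42.33
```

Lids 1 and 2 read about 0.04–0.06 rad, so they are essentially shut. I go slightly lower for the rest.

```bash
python3 -m inch '[[0,[0,0.0077,-0.003],0],[0,[0,0.0153,-0.005],0],[0,[0,0.023,-0.005],0],[0,[0,0.0307,-0.004],0],[0,[0,0.0383,-0.003],0],[0,[0,0.046,-0.002],0],[0,[0,0.0537,-0.001],0],[0,[0,0.0613,0],0],[0,[0,0.069,0.0005],0],[0,[0,0.0767,0.001],0],[0,[0,0.0843,0.001],0],[0,[0,0.092,0.001],0]]'
```

```text
time: 8.05
position: [0.5924, -0.0284, 0.0487]
eef_rot: [180.0, -0.0, 171.7]
contact_force: [-0.2, -0.2, 0.2]
grip_width: 0.0001
gripper_force: 0.1
```

```bash
python3 -m inch '[[0,[0,0.0077,-0.003],0],[0,[0,0.0153,-0.005],0],[0,[0,0.023,-0.005],0],[0,[0,0.0307,-0.004],0],[0,[0,0.0383,-0.003],0],[0,[0,0.046,-0.002],0],[0,[0,0.0537,-0.001],0],[0,[0,0.0613,0],0],[0,[0,0.069,0.0005],0],[0,[0,0.0767,0.001],0],[0,[0,0.0843,0.001],0],[0,[0,0.092,0.001],0]]'
python3 - <<'E'
from h import *
from station import *
print(read_state()["contact_force"])
c=capture("scene");np.savez("scene4.npz",**c);tilts("scene4")
cv2.imwrite("pics/s4c.png",cv2.resize(c["image"][60:300,60:380,::-1],(800,600),interpolation=2))
E
```

```text
time: 9.05
position: [0.5992, 0.017, 0.0483]
eef_rot: [180.0, 0.0, 171.7]
contact_force: [0.0, -1.3, 1.9]
grip_width: -0.0004
gripper_force: 0.4
[ 0.02829023 -1.3464688   1.88937494]
scene4 1 321 tilt 0.067 z 29.92
scene4 2 352 tilt 0.032 z 29.84
scene4 3 370 tilt 0.036 z 29.64
scene4 4 392 tilt 0.013 z 29.46
scene4 5 194 tilt 0.093 z 30.44
```

View pics/s4c.png

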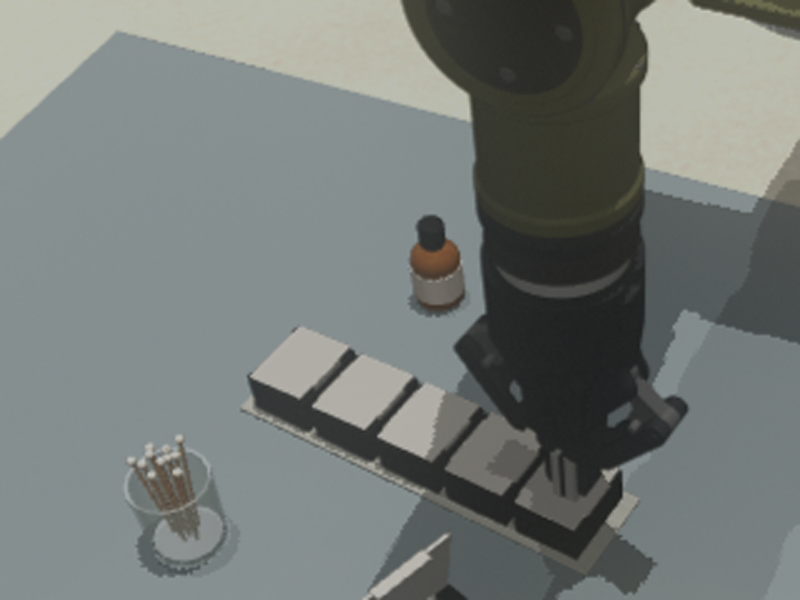

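All the lids are down with light contact (1.9 N). I finish the stroke off the far end, then lift clear.

```bash
python3 -m inch '[[0,[0,0.0077,0],0],[0,[0,0.0153,0],0],[0,[0,0.023,0],0],[0,[0,0.0307,0],0],[0,[0,0.0383,0],0],[0,[0,0.046,0],0],[0,[0,0.0537,0],0],[0,[0,0.0613,0],0],[0,[0,0.069,0],0],[0,[0,0.0767,0],0]]'
python3 -m inch '[[0,[0,0,-0.05],0],[0,[0,0,-0.15],0],[0,[0,0.05,-0.3],0],[0,[0,0.2,-0.35],0],[0,[0,0.35,-0.35],0],[0,[0,0.35,-0.35],0],[0,[0,0.35,-0.35],0],[0,[0,0.35,-0.35],0],[0,[0,0.35,-0.35],0],[0,[0,0.35,-0.35],0],[0,[0,0.35,-0.35],0],[0,[0,0.35,-0.35],0]]'
python3 - <<'E'
from h import *
from station import *
for n in("scene","top"):
    c=capture(n);np.savez(n+"5.npz",**c);tilts(n+"5")
    a=load(n)["image"].astype(int);print(n)
    cv2.imwrite(f"pics/{n}5.png",c["image"][:,:,::-1])
c=load("top5");im=c["image"].astype(int);m=np.zeros((480,640),bool);m[200:275,322:512]=1
w=m&(im[...,0]-im[...,2]>0)&(im.sum(-1)>330)&(cloud(c)[...,2]<.014)
print(cv2.minAreaRect((plane(c,.003)[w][:,:2]*1000).astype(np.float32)))
E
```

```text
time: 9.93
position: [0.6046, 0.055, 0.0482]
eef_rot: [180.0, -0.0, 171.7]
contact_force: [-0.2, -0.2, -0.3]
grip_width: 0.0001
gripper_force: 0.0
time: 10.93
position: [0.6292, 0.226, 0.2224]
eef_rot: [-179.9, -0.1, 171.6]
contact_force: [-0.4, -0.5, -0.5]
grip_width: 0.0002
gripper_force: 0.0
scene5 1 324 tilt 0.05 z 29.97
scene5 2 344 tilt 0.04 z 29.86
scene5 3 370 tilt 0.022 z 29.69
scene5 4 402 tilt 0.015 z 29.44
scene5 5 420 tilt -0.002 z 29.23
scene
top5 1 549 tilt 0.057 z 30.19
top5 2 546 tilt 0.045 z 29.88
top5 3 549 tilt 0.026 z 29.49
top5 4 555 tilt 0.018 z 29.19
top5 5 552 tilt 0.006 z 28.77
top
((586.3322143554688, -78.6507797241211), (240.91061401367188, 59.398223876953125), 82.20983123779297)
```

View pics/scene5.png

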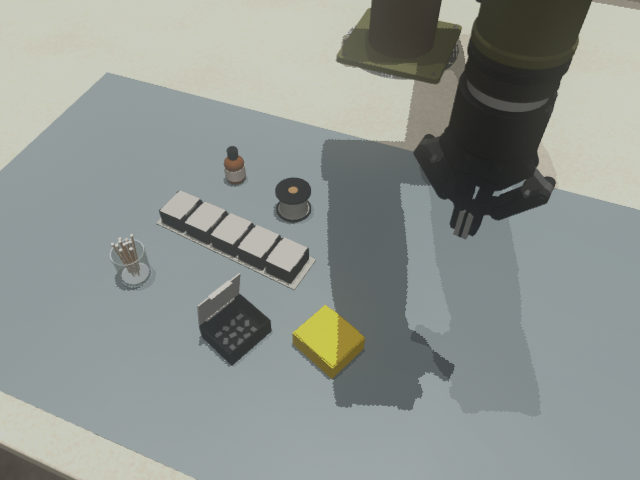

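All five lids lie shut (at most 0.055 rad), the row is within about 1.5 mm of where it was, and the big box is still open with the rest untouched.

```bash
python3 -c "
from station import *
print(hand_in())"
```

```text
the job is handed in; nothing more can be done
None
```

I closed all five lids in one light stroke from lid1 to lid5 and handed the job in; lid1 is the least shut, about 2 mm up at its free edge (0.055 rad), the row stayed within measuring error, and the big box is still open with the other things where they were.

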